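# Mount a toroidal transformer on its chassis stud

### The arm

A 6-joint arm with a two-finger parallel gripper is mounted at the origin on the work surface. World frame = base frame: x ahead of the robot, y to its left, z up, the work surface at z = 0. Lengths are in m, angles in degrees, forces in N, time in s.
With the tool pointing down it reaches from about 0.325 to 0.925 m from the base axis. Payload 3.1 kg.
Tool frame: the origin (TCP) lies at the very end of the fingers, on their centre line; the grasp point (between the pads) lies 19 mm behind it; z points along the fingers, y is the line along which they close (so a half turn about z gives the same grasp; the last joint's range is limited). The gripper opens to 85 mm and grips with 20 to 120 N. Pads are 22 mm wide; open, the fingers measure 114 mm over their backs; the gripper's body (76 mm by 85 mm) begins 54 mm behind the grasp point. The pads swing forward as they close: fully open they stand 13 mm farther back than shut.
Start: joints at [65.707, 12.427, 92.441, -0, 75.132, -6.429], TCP at [0.192, 0.595, 0.231] pointing down, gripper open.
Joint ranges: [-157.48, 157.48], [-44.54, 120.13], [17.64, 146.25], [-64.5, 244.5], [7.68, 150.69], [-147.95, 147.95]. Speed limits (degrees/s): [159.86, 159.86, 180, 180, 180, 180].

### API

Orientations are given as a 3x3 rotation matrix whose columns are the frame's x, y, z axes.
In Python, from cell import bot, vision, ticket, look_for gives the robot as it stands. The module is installed in compiled form; this text tells all that it offers.
- The arm moves only by the shell command python3 -m handwheel 'ROWS' [FORCE]. ROWS is JSON, a list of rows, each a list of 7 numbers: the shift along the tool's x, y, z scaled (see below), then the turn, a rotation vector about the tool's x, y, z scaled (see below), then the opening, from -1 (shut) to 1 (fully open). In form: [[tx, ty, tz, wx, wy, wz, claw], ...]. A call has 1 to 5 rows; each row is the pose to reach, as a shift and turn from the pose commanded when the call began, along the tool's axes at that moment; what a row does not reach only later rows make up. The controller multiplies each number of a shift by 12 cm and each number of a turn by 30 degrees. A row lasts 1/8 s, in which the tool goes at most 62.5 mm and 10.7 degrees, less where a joint would pass 70% of its speed; a pose out of reach is approached as far as the arm can. A call with a number of a shift or a turn outside -1 to 1 is refused whole. A call with a gripper value outside its range is refused whole. The fingers move at their own pace and stop on an object; FORCE is the grip in N (left out, the last holds). Time passes only in rows, so rows that repeat a pose let the fingers close. It gives the time, the measured TCP pose, the force, the opening and the grip force at its end, in the units of the state.
- bot.state(): the state, without advancing time (a new reading comes with each control period).
- vision.camera(name): name is "scene" or "top" or "wrist"; returns a dict with "pixels" (480x640x3 uint8, red, green, blue), "mtx" (3x3 intrinsics, pixels), "eye" and "attitude" of the camera in the world. Camera axes: x right, y down, z forward; pixel columns grow to the right and rows downward; lengths in m; the calibration is good to about 2 mm. A picture is of the moment at which its call begins. There is no depth.
- ticket.close_job(): hands the job in; it is judged then, once.
Trained networks look in a picture, given as the dict that the camera call returned (one of the last four; its "shot" number tells which), for a name from the list of things; names that differ only in an ending like _2 or _b are one class to them, and where a whole thing is asked for, a point or a joint stands for the part that bears it (a point fixed in the world has none). Each returns a list of dicts, best first, with "confidence" (0 to 1); they miss things now and then, are a little off and sometimes report something else, mostly with a low value. They report only what shows in the picture. A call takes as long as a camera call. They do not tell look-alikes from the thing itself.
- look_for(picture, thing): "bbox" ([left, top, right, bottom] in pixels, round what is visible of it).
The state is a dict: "clock": time; "joints": joint angles; "qvel": joint speeds; "effort": joint torques, N m; "ee_pos": TCP position; "tcp_rot": TCP orientation; "wrist_force": force on the tool from outside, world axes, zero at the start; "torque": the same for the moment, N m; "opening": finger opening in m; "finger_force": force on a finger pad.
Only numpy, scipy, OpenCV 4.12 (cv2) and the standard library are available. Lean on these libraries where they do the work, as an engineer would, in place of code of your own. Each camera call takes 0.05 s, during which the arm holds its last target. There are 200 camera calls.

### The job

Mount the toroidal transformer on the power-supply chassis, ready for its nut: over the upright stud put first the large rubber pad, flat on the chassis floor, then the transformer, then the small rubber pad, and last the domed steel clamp plate with its dome up, each lying flat on the one below. Lower the transformer onto its pad, do not let it drop, and leave the other loose things on the bench where they are.

Things in the scene. Friction and masses are not known exactly. Their poses are not given: they have to be found in the camera images.
- stud_foot (a point): Where the fixed 8 mm steel stud meets the floor of the fixed aluminium chassis tray (floor 10 mm above the bench); z up, x, y along the tray. Stud 55 mm tall, top 5 mm tapered to 3 mm. Flanges 14 mm above the floor at x = -73 and 73 mm; parts and end panel up to 42 mm high from y = 67 to 147; open end at y = -63. A fixed curved ivory shell, 200 x 160 x 65 mm, stands across the bench from the tray.
- base_pad: Large hard black rubber pad: flat ring 56 mm in diameter, 6 mm thick, with a 22 mm hole; 22 g. Origin at the centre of its underside, z up. It lies flat on the bench.
- transformer: Small toroidal transformer: a ring wound in amber tape, 56 mm in diameter, 26 mm high, with a 24 mm bore and rounded edges; about 0.25 to 0.42 kg. Origin at the centre of its underside, z up. It lies flat on the bench.
- top_pad: Small hard black rubber pad: flat ring 40 mm in diameter, 6 mm thick, with a 20 mm hole; 12 g. Origin at the centre of its underside, z up. It lies flat on the bench.
- clamp_plate: Domed steel clamp plate: disc 42 mm in diameter with a 5 mm high upright rim, rising to a raised middle 24 mm across, 9 mm high in all, with a 14 mm hole; 55 g. Origin at the centre of its flat underside, z up. It lies on the bench dome up, as it must be fitted.
- solder_spool: Bystander, loose: spool of solder standing upright, ivory flanges 54 mm in diameter, 46 mm high, with a paper label on top. Origin at the centre of its underside.
- tape_roll: Bystander, loose: roll of pale tape lying flat, 62 mm in diameter, 19 mm high, with a 38 mm hole. Origin at the centre of its underside.
- ferrite_core: Bystander, loose: bare grey ferrite ring lying flat, 31 mm in diameter, 12 mm high, with a 17 mm hole. Origin at the centre of its underside.
- screwdriver: Bystander, loose: screwdriver with a black handle, 170 mm long, lying along its own x (handle to -x), handle up to about 30 mm thick. Origin near its middle, on the bench.
- side_cutters: Bystander, loose: side cutters with dark blue handles, 140 mm long, lying along their own x (jaws to +x), 50 mm wide, 13 mm high. Origin near the middle, on the bench.
Things that resemble listed ones, but are neither listed nor needed, are in the scene too. Leave any pink or yellow look-alike of the base_pad alone. Leave any purple look-alike of the top_pad alone.

How it is judged (in metres and radians):
On the way, in this order (a step that is already met when the one before it is completed fails the run):
1. the large rubber pad lies flat on the chassis floor, over the stud (horizontal distance between base_pad and stud_foot below 0.01 m and z of base_pad in the frame of stud_foot between -0.003 and 0.003 m and angle between base_pad's own z axis and vertical below 0.1 rad), for 0.2 s.
2. the transformer sits flat on the large pad, over the stud (horizontal distance between transformer and stud_foot below 0.01 m and z of transformer in the frame of stud_foot between 0.003 and 0.009 m and angle between transformer's own z axis and vertical below 0.1 rad), for 0.2 s.
3. the small rubber pad lies flat on the transformer, over the stud (horizontal distance between top_pad and stud_foot below 0.01 m and z of top_pad in the frame of stud_foot between 0.029 and 0.035 m and angle between top_pad's own z axis and vertical below 0.1 rad), for 0.2 s.
4. the domed clamp plate lies flat on the small pad, dome up, over the stud (horizontal distance between clamp_plate and stud_foot below 0.008 m and z of clamp_plate in the frame of stud_foot between 0.035 and 0.041 m and angle between clamp_plate's own z axis and vertical below 0.1 rad), for 0.2 s.
At the end, for the whole second after the job is handed in: Over the stud: large pad, transformer, small pad, clamp plate, undersides 0, 6, 32 and 38 mm above the chassis floor (each within 3 mm), within 10 mm of the stud's axis (clamp plate 8 mm), tilted less than 0.1 rad, at rest (all of step 1 and all of step 2 and all of step 3 and all of step 4 and linear speed of each of base_pad, transformer, top_pad, clamp_plate below 0.02 m/s and angular speed of each of base_pad, transformer, top_pad, clamp_plate below 0.2 rad/s); the robot touches nothing.
It fails at once if the transformer is dropped: not held by the fingers and moving faster than 0.65 m/s (a free fall of about 2 cm) (linear speed of transformer above 0.65 m/s and contact force between the fingers and transformer below 0.2 N).
It fails at once if one of the five loose bystanders is moved by more than 20 mm (distance of any of solder_spool, tape_roll, ferrite_core, screwdriver, side_cutters from where it was at the start of the episode above 0.02 m).
It also fails if it takes over 122 s, if anything falls off the work surface, if the arm or the gripper's body presses on something with over 40 N, if the wrist force passes 120 N, or if a joint passes its speed limit or range.

## Working session

There is one attempt and no reset: what is moved stays moved. The work goes in short steps, Python scripts to look and compute and a shell command to move; the robot and the scene stay as the last step left them, time stands still between calls to the robot, and variables do not carry over. Pictures are saved under pics/ and viewed, at most 14 in all, crops included, and the job is handed in when it is done.

```bash
mkdir -p pics; cat > h.py <<'E'
import numpy as np, cv2
from cell import bot, vision, ticket, look_for
def shot(n, f=None):
    p=vision.camera(n)
    if f: cv2.imwrite('pics/'+f, p['pixels'][:,:,::-1])
    return p
def ray(p,uv):
    d=np.linalg.inv(np.array(p['mtx']))@[uv[0],uv[1],1.]
    d=np.array(p['attitude'])@d
    return np.array(p['eye']),d/np.linalg.norm(d)
def onz(p,uv,z):
    e,d=ray(p,uv); return e+d*(z-e[2])/d[2]
def proj(p,X):
    c=np.array(p['attitude']).T@(np.array(X)-np.array(p['eye'])); q=np.array(p['mtx'])@c; return q[:2]/q[2]
def tri(rs):
    A=np.zeros((3,3));b=np.zeros(3)
    for e,d in rs:
        M=np.eye(3)-np.outer(d,d);A+=M;b+=M@e
    return np.linalg.solve(A,b)
E
python3 - <<'E'
from h import *
np.set_printoptions(precision=3,suppress=True)
names="base_pad transformer top_pad clamp_plate solder_spool tape_roll ferrite_core screwdriver side_cutters".split()
for c in ("scene","top"):
    p=shot(c,c+'0.png'); print(c,p['eye'],np.array(p['attitude']).tolist())
    for n in names:
        for r in look_for(p,n)[:4]:
            b=r['bbox']; print(n,np.round(b),round(r['confidence'],2),onz(p,((b[0]+b[2])/2,(b[1]+b[3])/2),0.005)[:2])
print(bot.state())
E
```

```text
scene [1.309 0.563 0.967] [[-0.6520338388507979, 0.49788162231713556, -0.5718092017031106], [0.7579511941552723, 0.4469591464605161, -0.4751184154228117], [0.019022625268035182, -0.7431967515766897, -0.6688024582593636]]
base_pad [451. 302. 473. 322.] 0.83 [0.472 0.28 ]
base_pad [320. 257. 344. 286.] 0.54 [ 0.569 -0.014]
base_pad [480. 281. 507. 300.] 0.53 [0.368 0.302]
base_pad [497. 257. 516. 274.] 0.51 [0.274 0.286]
transformer [372. 253. 396. 276.] 0.68 [0.468 0.063]
top_pad [332. 210. 343. 218.] 0.54 [ 0.395 -0.139]
top_pad [370. 218. 386. 230.] 0.46 [ 0.355 -0.035]
top_pad [340. 232. 354. 240.] 0.41 [ 0.447 -0.066]
clamp_plate [301. 218. 315. 227.] 0.58 [ 0.473 -0.174]
solder_spool [322. 255. 342. 286.] 0.74 [ 0.564 -0.017]
solder_spool [452. 304. 472. 324.] 0.65 [0.477 0.283]
tape_roll [415. 267. 443. 288.] 0.57 [0.432 0.168]
ferrite_core [280. 191. 289. 202.] 0.54 [ 0.434 -0.293]
ferrite_core [452. 304. 473. 324.] 0.48 [0.476 0.283]
screwdriver [256. 290. 302. 346.] 0.89 [ 0.751 -0.01 ]
side_cutters [197. 178. 245. 194.] 0.92 [ 0.519 -0.455]
side_cutters [300. 218. 318. 230.]
[... 1013 characters left out ...]
 0.33 [0.467 0.275]
screwdriver [474. 232. 531. 267.] 0.54 [ 0.525 -0.449]
side_cutters [473. 232. 532. 267.] 0.58 [ 0.526 -0.449]
side_cutters [197. 274. 231. 304.] 0.32 [0.432 0.162]
{'clock': 1.0, 'joints': array([65.706, 12.429, 92.44 , -0.001, 75.132, -6.43 ]), 'qvel': array([ 0.012,  0.105, -0.027, -0.051,  0.002, -0.112]), 'effort': array([ -0.001, -39.689, -30.427,  -0.   ,   0.001,   0.   ]), 'ee_pos': array([0.192, 0.595, 0.231]), 'tcp_rot': array([[-0.952,  0.307,  0.   ],
       [ 0.307,  0.952, -0.   ],
       [-0.   , -0.   , -1.   ]]), 'wrist_force': array([ 0.141, -0.153, -0.582]), 'torque': array([-0.005,  0.048,  0.006]), 'finger_force': 0.0, 'opening': 0.08570275279169719}
```

```bash
python3 - <<'E'
import cv2
a=cv2.imread('pics/top0.png')[140:400,100:560]
cv2.imwrite('pics/topc.png',cv2.resize(a,None,fx=1.73,fy=1.73,interpolation=cv2.INTER_CUBIC))
a=cv2.imread('pics/scene0.png')[150:390,180:560]
cv2.imwrite('pics/scenec.png',cv2.resize(a,None,fx=2.1,fy=2.1,interpolation=cv2.INTER_CUBIC))
E
```

```text
(no output)
```

View pics/topc.png

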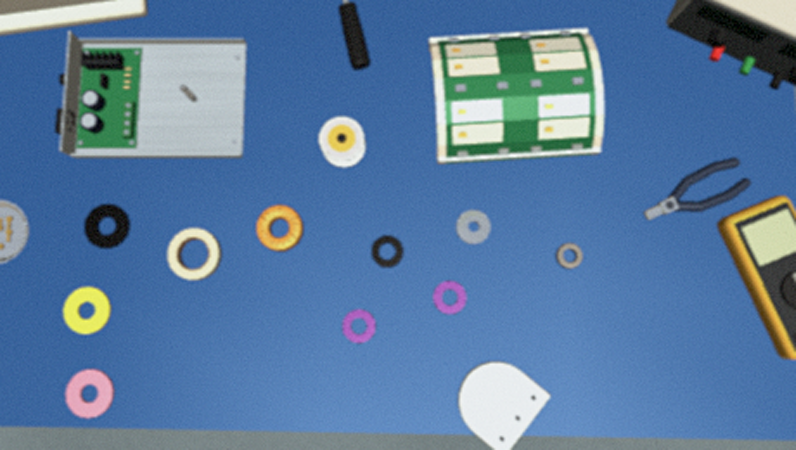

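View pics/scenec.png

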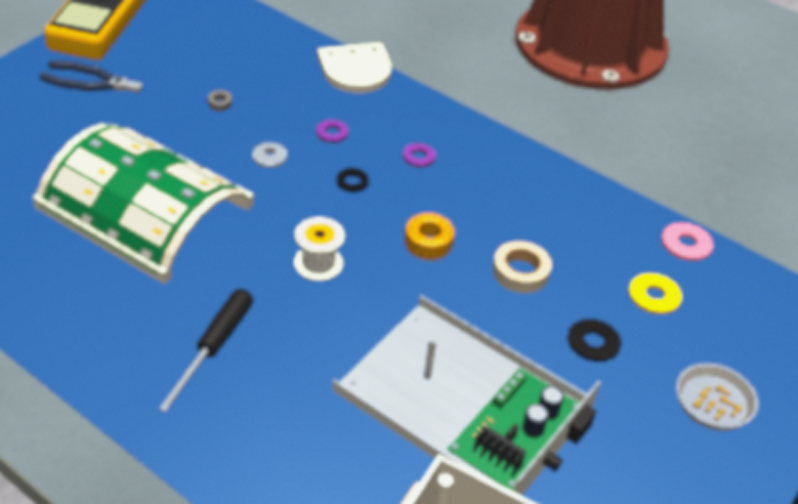

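The top view (crop pixel ×0.578 plus (100,140) gives full-image pixel) shows:
- **base_pad candidates:** black at full pixel (162,271), yellow at (154,320), pink at (151,369). The black one fits, since yellow and pink are excluded.
- **top_pad candidates:** black at (324,287), purple at (306,330) and (361,314). The black one fits.
- **Other parts:** transformer amber at (261,271), clamp plate grey at (373,271), stud at about (209,193) in the tray.

I'll square the tool to the world axes, move over the black base pad, and confirm it from close up.

```bash
python3 -m handwheel '[[0,0,0,0,0,-0.597,1],[0,0,0,0,0,-0.597,1],[0,0,0,0,0,-0.597,1]]' && python3 -m handwheel '[[-0.75,-0.88,0,0,0,0,1],[-0.75,-0.88,0,0,0,0,1],[-0.75,-0.88,0,0,0,0,1]]' && python3 -m handwheel '[[-0.75,-0.88,0,0,0,0,1],[-0.75,-0.88,0,0,0,0,1],[-0.75,-0.88,0,0,0,0,1]]' && python3 -m handwheel '[[-0.75,-0.88,0,0,0,0,1],[-0.75,-0.88,0,0,0,0,1],[-0.75,-0.88,0,0,0,0,1],[-0.75,-0.88,0,0,0,0,1]]'
python3 - <<'E'
from h import *
np.set_printoptions(precision=3,suppress=True)
p=shot("wrist","w1.png"); s=bot.state(); print(s['clock'],s['ee_pos'],s['tcp_rot'].tolist(),p['eye'],np.array(p['attitude']).tolist(), np.array(p['mtx']).tolist())
for r in look_for(p,'base_pad')[:3]: print(r)
E
```

```text
clock: 1.38
ee_pos: [0.1917, 0.5949, 0.2313]
tcp_rot: [[-1.0, 0.001, -0.0], [0.001, 1.0, 0.0], [0.0, 0.0, -1.0]]
wrist_force: [-0.5, 0.4, -0.3]
opening: 0.0853
finger_force: 0.0
clock: 1.75
ee_pos: [0.2836, 0.4871, 0.2313]
tcp_rot: [[-1.0, 0.005, 0.0], [0.005, 1.0, -0.001], [-0.0, -0.001, -1.0]]
wrist_force: [-0.2, 1.3, 0.4]
opening: 0.0852
finger_force: 0.0
clock: 2.12
ee_pos: [0.3736, 0.3822, 0.2315]
tcp_rot: [[-1.0, 0.004, 0.001], [0.004, 1.0, 0.0], [-0.001, 0.0, -1.0]]
wrist_force: [0.0, 0.4, 0.1]
opening: 0.0852
finger_force: 0.0
clock: 2.62
ee_pos: [0.4619, 0.2789, 0.2313]
tcp_rot: [[-1.0, 0.001, -0.001], [0.001, 1.0, 0.001], [0.001, 0.001, -1.0]]
wrist_force: [-0.7, 0.8, -0.8]
opening: 0.0854
finger_force: 0.0
2.675 [0.461 0.279 0.231] [[-0.9999992076382683, -0.0007038814690087339, -0.001043682764721613], [-0.0007049937645963254, 0.9999991835731502, 0.0010657564566844962], [0.0010429317464105714, 0.0010664914020612338, -0.999998887444112]] [0.391 0.278 0.373] [[-0.00032490637478441327, 0.9598600269636437, 0.28047927387455784], [0.9999997949690594, 0.00015709245975136334, 0.0006207928775287508], [0.0005518130891213175, 0.28047941806719207, -0.9598598812029819]] [[419.19137130931216, 0.0, 319.69081212519393], [0.0, 419.19137130931216, 240.50914179943368], [0.0, 0.0, 1.0]]
{'bbox': [302.8, 56.8, 374.3, 123.1], 'confidence': 0.97}
{'bbox': [290.1, 177.5, 350.9, 239.8], 'confidence': 0.91}
```

View pics/w1.png

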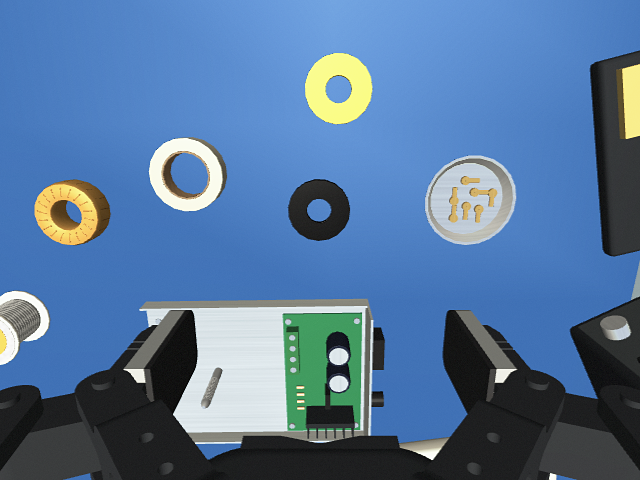

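The wrist view shows the black ring at (319,209), which is the base_pad. Yellow is at (338,88), transformer at (72,212), tape roll at (188,174), and the stud in the tray with its foot near (218,372) and tip near (205,405). I'll measure the pad from this view and a second one.

```bash
cat >> h.py <<'E'
def ring(p,box,kind):
    """centre of the outer contour of a ring of a kind of colour inside an enlarged box"""
    l,t,r,b=[int(v) for v in box]; m=10; l=max(l-m,0);t=max(t-m,0)
    c=p['pixels'][t:b+m,l:r+m]; h=cv2.cvtColor(c,cv2.COLOR_RGB2HSV)
    if kind=='black': k=(h[...,2]<85)
    elif kind=='amber': k=(h[...,0]<32)&(h[...,1]>90)
    elif kind=='grey': k=(h[...,1]<70)
    k=k.astype(np.uint8)*255
    cs,_=cv2.findContours(k,cv2.RETR_EXTERNAL,cv2.CHAIN_APPROX_NONE)
    q=max(cs,key=cv2.contourArea); e=cv2.fitEllipse(q)
    return np.array(e[0])+[l,t],e[1]
E
python3 - <<'E'
from h import *
np.set_printoptions(precision=4,suppress=True)
p=shot("wrist"); t=shot("top"); s=shot("scene")
rs=[]
for c in (p,t,s):
    R=[r for r in look_for(c,'base_pad')]
    best=None
    for r in R:
        b=r['bbox']; X=onz(c,((b[0]+b[2])/2,(b[1]+b[3])/2),0.005)
        if np.hypot(X[0]-.467,X[1]-.276)<.03: best=r
    if best is None: print('none');continue
    u,ax=ring(c,best['bbox'],'black'); print(u,ax,onz(c,u,.005)); rs.append(ray(c,u))
print(tri(rs), tri(rs[:2]))
for z in (.0,.01,.065): print(z,onz(p,(218,372),z),onz(p,(205,405),z))
a=p['pixels'][340:430,160:260,::-1]; cv2.imwrite('pics/stud1.png',cv2.resize(a,None,fx=6,fy=6,interpolation=cv2.INTER_CUBIC))
E
```

```text
[317.7449 210.691 ] (60.13505172729492, 60.16388702392578) [0.4691 0.2773 0.005 ]
[161.4929 270.2171] (24.021169662475586, 25.48012351989746) [0.4706 0.2768 0.005 ]
[462.5024 311.7134] (17.370529174804688, 23.70835304260254) [0.4707 0.28   0.005 ]
[0.4698 0.2781 0.0031] [0.4703 0.2775 0.0025]
0.0 [0.6382 0.1759 0.    ] [0.6778 0.1598 0.    ]
0.01 [0.6315 0.1787 0.01  ] [0.6701 0.163  0.01  ]
0.065 [0.5948 0.1938 0.065 ] [0.6275 0.1805 0.065 ]
```

View pics/stud1.png

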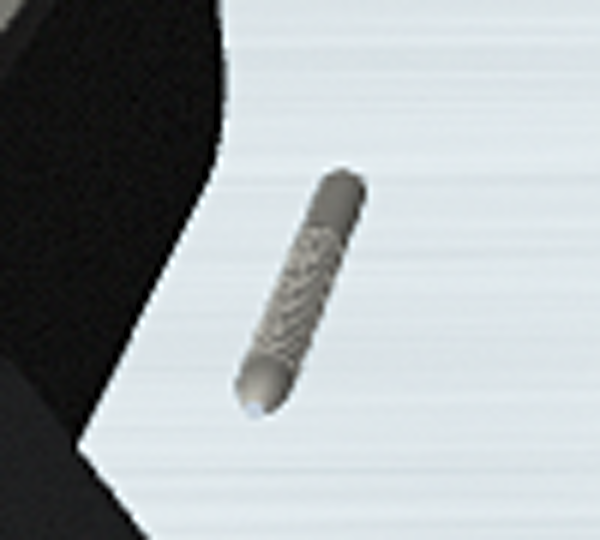

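Stud: the tip at (202.5,408) taken at z=0.065 and the foot at (217,371) taken at z=0.01 agree on about (0.631, 0.178). The base_pad triangulates to (0.4697, 0.2777), centre z about 3 mm, as it should be. I'll descend with the fingers partly open.

```bash
python3 -m handwheel '[[-0.07,-0.012,0.45,0,0,0,0.5],[-0.07,-0.012,0.85,0,0,0,0.5],[-0.07,-0.012,0.85,0,0,0,0.5],[-0.07,-0.012,0.85,0,0,0,0.5]]' && python3 -m handwheel '[[0,0,0.4,0,0,0,0.5],[0,0,0.8,0,0,0,0.5],[0,0,0.8,0,0,0,0.5],[0,0,0.8,0,0,0,0.5]]'
python3 - <<'E'
from h import *
np.set_printoptions(precision=4,suppress=True)
s=bot.state(); print(s['ee_pos'],s['opening'],s['wrist_force'])
p=shot("wrist","w2.png")
for r in look_for(p,'base_pad')[:2]:
    u,ax=ring(p,r['bbox'],'black'); print(r['bbox'],u,ax,onz(p,u,.003))
E
```

```text
clock: 3.52
ee_pos: [0.4713, 0.2776, 0.131]
tcp_rot: [[-1.0, -0.001, 0.002], [-0.001, 1.0, 0.001], [-0.002, 0.001, -1.0]]
wrist_force: [-0.5, 0.5, -0.3]
opening: 0.0639
finger_force: 0.0
clock: 4.03
ee_pos: [0.4729, 0.2781, 0.0365]
tcp_rot: [[-1.0, -0.001, 0.005], [-0.001, 1.0, 0.002], [-0.005, 0.002, -1.0]]
wrist_force: [1.2, -0.4, 0.0]
opening: 0.0641
finger_force: 0.0
[0.4729 0.2781 0.0365] 0.06409990927270988 [ 1.151  -0.4237  0.026 ]Traceback (most recent call last):
  File "<stdin>", line 6, in <module>
  File "h.py", line 29, in ring
    q=max(cs,key=cv2.contourArea); e=cv2.fitEllipse(q)
                                     ~~~~~~~~~~~~~~^^^
cv2.error: OpenCV(4.12.0) /io/opencv/modules/imgproc/src/shapedescr.cpp:361: error: (-201:Incorrect size of input array) There should be at least 5 points to fit the ellipse in function 'fitEllipseNoDirect'
```

View pics/w2.png

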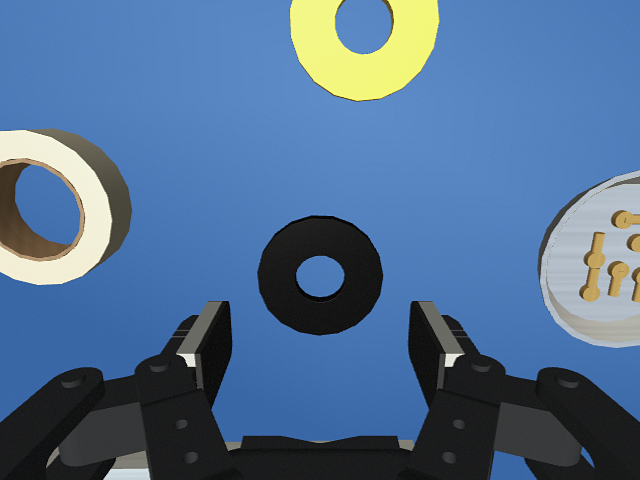

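The black pad is centred near (320,275) with fingers on both sides, and nothing else is in their path.

```bash
python3 - <<'E'
from h import *
np.set_printoptions(precision=4,suppress=True)
s=bot.state();p=shot("wrist")
u,ax=ring(p,[268,222,372,328],'black'); print(u,ax,onz(p,u,.003),s['ee_pos'],s['tcp_rot'].tolist())
E
```

```text
[319.3275 273.5903] (118.58869171142578, 123.2442855834961) [0.4688 0.2773 0.003 ] [0.4734 0.2782 0.037 ] [[-0.9999800713887936, -0.000879084012891794, 0.00625172268749763], [-0.0008622070337217791, 0.999995978549861, 0.002701755565712943], [-0.006254072616631065, 0.0026963114442026172, -0.9999768079712158]]
```

```bash
python3 -m handwheel '[[0.035,-0.008,0.22,0,0,0,0.45],[0.035,-0.008,0.22,0,0,0,0.45],[0.035,-0.008,0.22,0,0,0,0.45]]' 40 | grep -v rot; for i in 1 2 3; do python3 -m handwheel '[[0,0,0.02,0,0,0,0.45],[0,0,0.02,0,0,0,0.45]]'| egrep 'ee|wrist'; done
```

```text
clock: 4.55
ee_pos: [0.4672, 0.2763, 0.0083]
wrist_force: [0.6, 0.3, -0.3]
opening: 0.0616
finger_force: 0.0
ee_pos: [0.4667, 0.2761, 0.005]
wrist_force: [0.5, -0.1, 0.5]
ee_pos: [0.466, 0.2758, 0.0019]
wrist_force: [0.5, -0.1, -0.8]
ee_pos: [0.4659, 0.2758, -0.0006]
wrist_force: [-0.1, 0.1, 0.6]
```

```bash
for i in 1 2 3; do python3 -m handwheel '[[0,0,0.012,0,0,0,0.45],[0,0,0.012,0,0,0,0.45]]'| egrep 'ee|wrist'; done
```

```text
ee_pos: [0.4661, 0.2759, -0.0019]
wrist_force: [-0.7, -0.4, -0.1]
ee_pos: [0.4661, 0.2759, -0.0033]
wrist_force: [0.0, -0.8, -0.3]
ee_pos: [0.466, 0.2759, -0.0048]
wrist_force: [1.4, -0.5, -0.1]
```

```bash
python3 -m handwheel '[[0,0,0,0,0,0,0],[0,0,0,0,0,0,0],[0,0,0,0,0,0,0],[0,0,0,0,0,0,0]]' 40 | grep -v rot; python3 -m handwheel '[[0,0,-0.2,0,0,0,0],[0,0,-0.4,0,0,0,0],[0,0,-0.8,0,0,0,0],[0,0,-0.8,0,0,0,0]]'
python3 - <<'E'
from h import *
p=shot("wrist","w3.png")
E
```

```text
clock: 6.55
ee_pos: [0.4672, 0.2764, -0.0035]
wrist_force: [-0.6, -0.2, 5.0]
opening: 0.0534
finger_force: 44.7
clock: 7.05
ee_pos: [0.4698, 0.2775, 0.0959]
tcp_rot: [[-1.0, -0.001, 0.009], [-0.001, 1.0, 0.004], [-0.009, 0.004, -1.0]]
wrist_force: [1.2, -0.1, -0.4]
opening: 0.0534
finger_force: 42.2
```

View pics/w3.png

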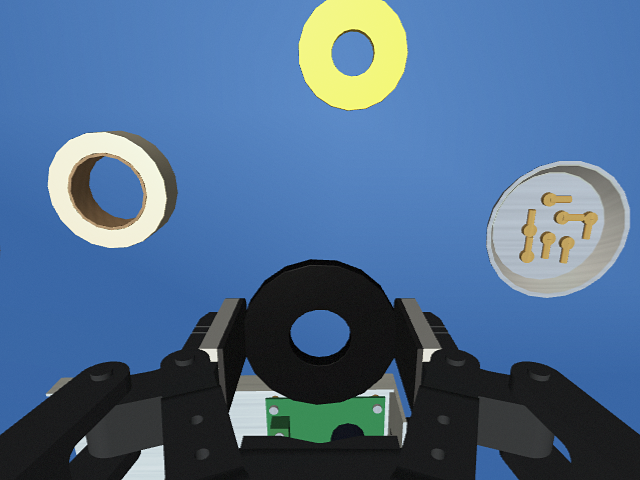

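The black pad is held level, centred at about (320,332). Next I'll work out its offset from the TCP and cross-check the stud in the top view.

```bash
python3 - <<'E'
from h import *
np.set_printoptions(precision=4,suppress=True)
s=bot.state();p=shot("wrist");T=s['ee_pos']
c=p['pixels'][255:410,240:400]; k=((c[...,2]>c[...,0].astype(int)+25)|(c.sum(2)>330)).astype(np.uint8)*255
# hole centre (top and bottom edge), at mid height
k2=k[40:125,40:120]; n,l,st,ce=cv2.connectedComponentsWithStats(k2); i=1+np.argmax(st[1:,4]); u=ce[i]+[280,295]
print('hole',u,st[i],onz(p,u,T[2]+.0065),T,s['tcp_rot'][:,2])
t=shot('top'); g=t['pixels'][178:212,190:232,::-1]; cv2.imwrite('pics/studt.png',cv2.resize(g,None,fx=12,fy=12,interpolation=cv2.INTER_CUBIC))
print('top pred foot,tip',proj(t,[.631,.178,.01]),proj(t,[.631,.178,.065]))
print(proj(p,T+[0,0,.006]))
for z,uv in((.01,(217,371.3)),(.065,(202.5,408))): pass
E
```

```text
hole [319.8059 332.7763] [  10   15   61   47 2195] [0.4703 0.2759 0.1001] [0.4679 0.2767 0.0936] [ 0.0046  0.002  -1.    ]
top pred foot,tip [211.4119 197.2346] [204.7461 190.251 ]
[322.0959 326.0744]
```

View pics/studt.png

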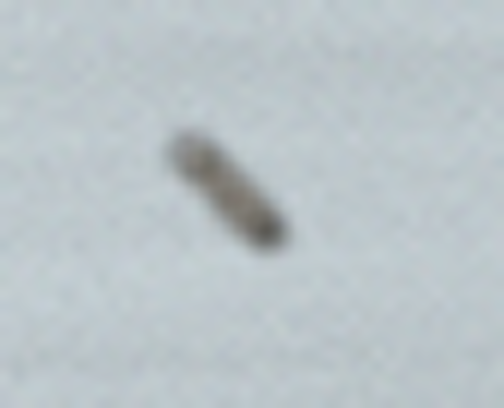

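In the top view the tip is at (205.4,190.3) and the foot at (212.5,197.6). That is within 1 px of my prediction, so the stud is at about (0.6305, 0.1773). I'll carry the pad over it.

```bash
python3 -m handwheel '[[-0.3,-0.2,-0.08,0,0,0,0],[-0.667,-0.411,-0.08,0,0,0,0],[-0.667,-0.411,-0.08,0,0,0,0]]' |grep ee; python3 -m handwheel '[[-0.3,-0.2,0,0,0,0,0],[-0.667,-0.411,0,0,0,0,0],[-0.667,-0.411,0,0,0,0,0],[-0.667,-0.411,0,0,0,0,0],[-0.667,-0.411,0,0,0,0,0]]'|grep ee
python3 - <<'E'
from h import *
np.set_printoptions(precision=4,suppress=True)
for i in range(3):
    s=bot.state();print(s['ee_pos'],s['tcp_rot'][:,2]);p=shot("wrist","w4.png")
E
```

```text
ee_pos: [0.5481, 0.2246, 0.0996]
ee_pos: [0.6242, 0.1782, 0.0998]
[0.6242 0.1782 0.0998] [-0.003  -0.0002 -1.    ]
[0.6246 0.1782 0.1002] [-0.0021 -0.0002 -1.    ]
[0.6249 0.1782 0.1005] [-0.0014 -0.0001 -1.    ]
```

View pics/w4.png

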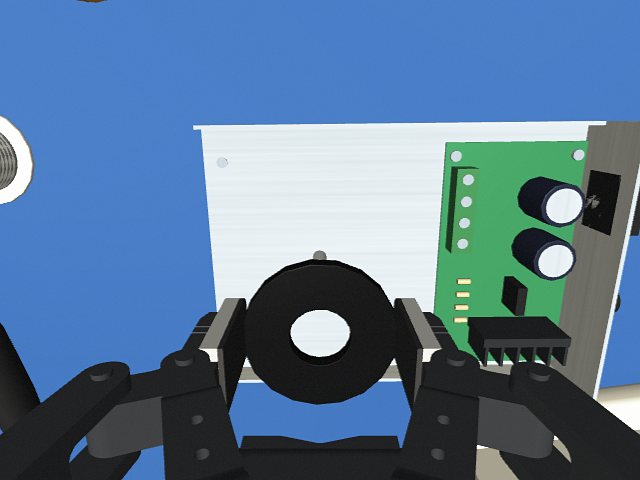

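The pad sits over the stud, whose foot just shows behind it at (319,252), aligned in y with the pad centre (320,332). I'll check x from that foot edge.

```bash
python3 - <<'E'
from h import *
np.set_printoptions(precision=4,suppress=True)
p=shot("wrist");s=bot.state();print(s['ee_pos'])
col=p['pixels'][240:270,312:328].astype(int).mean(2); print(col[:,7].round()); 
r=col[14]; print(r.round()); print(onz(p,(319.5,250),.01),onz(p,(320,332.8),s['ee_pos'][2]+.0065))
E
```

```text
[0.6256 0.1781 0.101 ]
[239. 239. 238. 238. 239. 240. 242. 242. 246. 204. 116. 124. 124. 125.
 126. 126. 125. 123. 181. 126.   5.  14.   9.  12.  12.  53.  29.  33.
  30.  30.]
[245. 173. 119. 121. 126. 126. 126. 126. 123. 121. 120. 117. 105.  88.
 241. 242.]
[0.6274 0.1771 0.01  ] [0.6276 0.1774 0.1075]
```

```bash
python3 -m handwheel '[[-0.028,-0.003,0,0,0,0,0],[-0.028,-0.003,0.2,0,0,0,0],[-0.028,-0.003,0.4,0,0,0,0],[-0.028,-0.003,0.7,0,0,0,0],[-0.028,-0.003,0.7,0,0,0,0]]' |egrep 'ee|wrist'; python3 -m handwheel '[[0,0,0,0,0,0,0],[0,0,0,0,0,0,0]]'|egrep 'ee|wrist|open'; for i in 1 2 3; do python3 -m handwheel '[[0,0,0.02,0,0,0,0],[0,0,0.02,0,0,0,0]]'| egrep 'ee|wrist'; done
```

```text
ee_pos: [0.6262, 0.1764, 0.0133]
wrist_force: [-0.4, -0.4, 0.2]
ee_pos: [0.6315, 0.1774, 0.0193]
wrist_force: [0.1, -0.2, 0.1]
opening: 0.0532
ee_pos: [0.63, 0.1771, 0.0152]
wrist_force: [-0.3, 0.5, -0.8]
ee_pos: [0.6293, 0.177, 0.0118]
wrist_force: [-0.2, 0.6, -1.2]
ee_pos: [0.6294, 0.177, 0.0094]
wrist_force: [0.8, -0.5, 0.3]
```

```bash
for i in 1 2 ; do python3 -m handwheel '[[0,0,0.01,0,0,0,0],[0,0,0.01,0,0,0,0]]'| egrep 'ee|wrist'; done;  python3 -m handwheel '[[0,0,0,0,0,0,0.3],[0,0,0,0,0,0,0.3],[0,0,0,0,0,0,0.45],[0,0,0,0,0,0,0.45]]'| egrep 'ee|wrist|open';python3 -m handwheel '[[0,0,-0.3,0,0,0,0.45],[0,0,-0.5,0,0,0,0.45],[0,0,-0.9,0,0,0,0.45],[0,0,-0.9,0,0,0,0.45]]'| egrep 'ee|wrist|open'
python3 - <<'E'
from h import *
p=shot("wrist","w5.png")
E
```

```text
ee_pos: [0.6296, 0.177, 0.0084]
wrist_force: [-0.8, 0.2, -0.2]
ee_pos: [0.6296, 0.177, 0.0073]
wrist_force: [-0.1, 0.2, -1.7]
ee_pos: [0.6298, 0.177, 0.0075]
wrist_force: [0.1, -0.0, 0.3]
opening: 0.0619
ee_pos: [0.6339, 0.1778, 0.1214]
wrist_force: [1.2, 0.1, -0.5]
opening: 0.0616
```

View pics/w5.png

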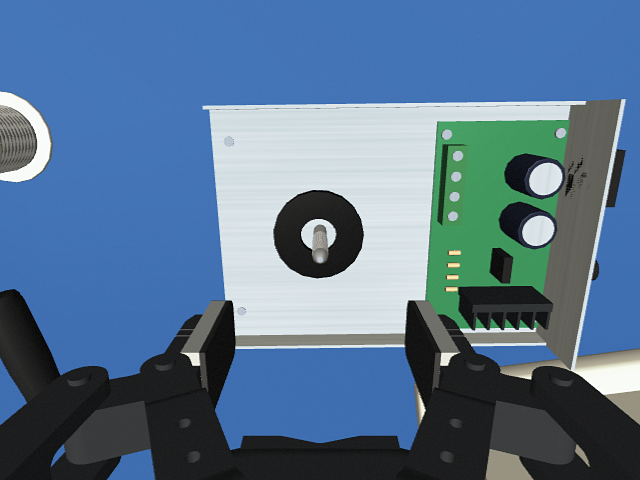

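The base pad lies flat, centred at (318,233) around the stud foot. Now I'll measure the stud here and move on to the transformer.

```bash
cat >> h.py <<'E'
def stud(p):
    "pixel centre of the stud tip and x,y at z=.065"
    g=proj(p,[.631,.1773,.065]); return g
E
python3 - <<'E'
from h import *
np.set_printoptions(precision=4,suppress=True)
p=shot("wrist");s=bot.state();print(s['ee_pos'])
u,ax=ring(p,[280,195,358,272],'black'); print(u,ax,onz(p,u,.0145),onz(p,u,.013))
print('pred tip,foot',proj(p,[.631,.1773,.065]),proj(p,[.631,.1773,.01]))
a=p['pixels'][210:275,290:350,::-1]; cv2.imwrite('pics/st5.png',cv2.resize(a,None,fx=9,fy=9,interpolation=cv2.INTER_CUBIC))
E
python3 -m handwheel '[[0.3,-0.2,0,0,0,0,0.6],[0.68,-0.48,0,0,0,0,0.6],[0.68,-0.48,0,0,0,0,0.6]]' |grep ee; python3 -m handwheel '[[0.3,-0.2,0,0,0,0,0.6],[0.68,-0.48,0,0,0,0,0.6],[0.68,-0.48,0,0,0,0,0.6],[0.68,-0.48,0,0,0,0,0.6],[0.68,-0.48,0,0,0,0,0.6]]'|grep ee
python3 - <<'E'
from h import *
np.set_printoptions(precision=4,suppress=True)
p=shot("wrist","w6.png");s=bot.state();print(s['ee_pos'],s['tcp_rot'][:,2]);t=shot('top');c=shot('scene');rs=[]
for k in (p,t,c):
    for r in look_for(k,'transformer')[:2]: 
        b=r['bbox']; X=onz(k,((b[0]+b[2])/2,(b[1]+b[3])/2),0.013)
        if abs(X[0]-.47)+abs(X[1]-.063)>.05: continue
        u,ax=ring(k,b,'amber'); print(b,u,ax,onz(k,u,.013),onz(k,u,.026)); rs.append(ray(k,u))
        break
print(tri(rs),tri(rs[:2]))
E
```

```text
[0.6302 0.1771 0.1163]
[318.8938 238.6566] (87.08393096923828, 89.02261352539062) [0.6318 0.1761 0.0145] [0.6322 0.1761 0.013 ]
pred tip,foot [321.1051 266.0504] [320.7767 235.3631]
ee_pos: [0.5405, 0.1175, 0.1104]
ee_pos: [0.4684, 0.0621, 0.1159]
[0.4683 0.0622 0.1159] [ 0.0015  0.0001 -1.    ]
[273.8, 190.8, 367.6, 290.2] [320.3992 241.7601] (91.59378051757812, 93.64878845214844) [0.4694 0.0617 0.013 ] [0.4655 0.0617 0.026 ]
[373.3, 252.0, 395.9, 274.9] [384.0162 261.7822] (20.717199325561523, 22.428516387939453) [0.4664 0.0626 0.013 ] [0.4779 0.0694 0.026 ]
[0.4684 0.0626 0.0149] [0.4684 0.0626 0.0149]
```

View pics/st5.png

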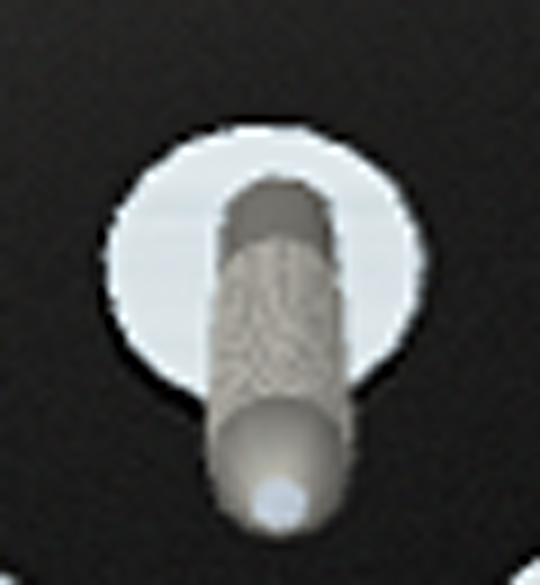

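View pics/w6.png

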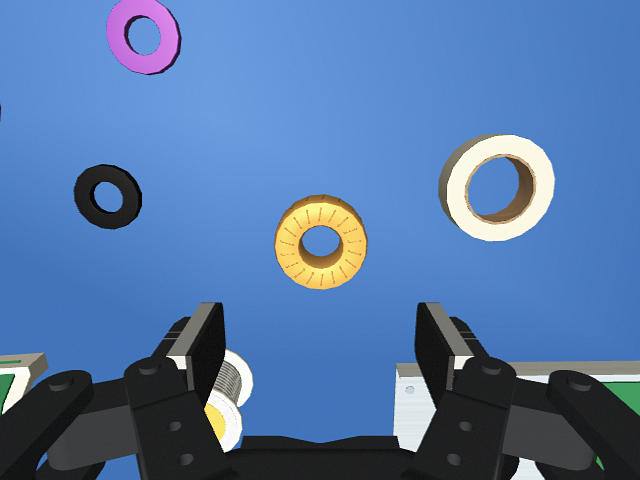

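st5 shows the tip at (320.9,265.9), against a predicted (321.1,266.05), so the stud is at (0.631, 0.1773). w6 shows the amber transformer at (320,242), with the black top_pad at (108,196) and purple at (144,36). I'll grasp the transformer at (0.469, 0.062).

```bash
python3 -m handwheel '[[-0.008,-0.004,0.4,0,0,0,0.6],[-0.008,-0.004,0.8,0,0,0,0.6],[-0.008,-0.004,0.87,0,0,0,0.6],[-0.008,-0.004,0.87,0,0,0,0.6],[-0.008,-0.004,0.87,0,0,0,0.6]]' 60|egrep 'ee|wrist|open'; for i in 1 2; do python3 -m handwheel '[[0,0,0.04,0,0,0,0.55],[0,0,0.04,0,0,0,0.55],[0,0,0.04,0,0,0,0.55]]'|egrep 'ee|wrist|open'; done
```

```text
ee_pos: [0.4697, 0.0612, 0.013]
wrist_force: [0.3, -0.3, 0.2]
opening: 0.0684
ee_pos: [0.4677, 0.0612, 0.0065]
wrist_force: [0.5, 0.4, 0.6]
opening: 0.0661
ee_pos: [0.4674, 0.0612, 0.0012]
wrist_force: [0.5, 0.3, 0.9]
opening: 0.0659
```

```bash
python3 -m handwheel '[[-0.008,0,0.02,0,0,0,0.55],[-0.008,0,0.02,0,0,0,0],[-0.008,0,0.02,0,0,0,0],[-0.008,0,0.02,0,0,0,0],[-0.008,0,0.02,0,0,0,0]]' 60|egrep 'ee|wrist|open|fing';python3 -m handwheel '[[0,0,0,0,0,0,0],[0,0,0,0,0,0,0]]' |egrep 'ee|wrist|open|fing'; python3 -m handwheel '[[0,0,-0.15,0,0,0,0],[0,0,-0.4,0,0,0,0],[0,0,-0.8,0,0,0,0],[0,0,-0.8,0,0,0,0],[0,0,-0.8,0,0,0,0]]'|egrep 'ee|wrist|open|fing'
python3 - <<'E'
from h import *
np.set_printoptions(precision=4,suppress=True)
p=shot("wrist","w7.png");s=bot.state();T=s['ee_pos'];print(T,s['tcp_rot'][:,2],s['clock'])
for r in look_for(p,'transformer')[:2]:
    b=r['bbox'];u,ax=ring(p,b,'amber'); print(r,u,ax,onz(p,u,T[2]+.013+.001)-T)
E
```

```text
ee_pos: [0.4689, 0.0615, -0.0006]
wrist_force: [-1.5, 1.5, 4.2]
opening: 0.0539
finger_force: 63.9
ee_pos: [0.4689, 0.0615, -0.0006]
wrist_force: [-1.0, 1.9, 5.8]
opening: 0.054
finger_force: 63.9
ee_pos: [0.467, 0.0611, 0.0935]
wrist_force: [-0.5, -1.1, -3.6]
opening: 0.0541
finger_force: 64.5
[0.4663 0.0611 0.0928] [-0.0044 -0.0002 -1.    ] 15.85
{'bbox': [237.1, 250.7, 404.1, 428.0], 'confidence': 0.85} [319.6886 340.3234] (168.7336883544922, 170.81240844726562) [ 0.0023 -0.0009  0.014 ]
```

The transformer is held (about 0.37 kg). I'll carry it to TCP (0.6286, 0.1782).

```bash
python3 -m handwheel '[[-0.2,0.15,-0.05,0,0,0,0],[-0.45,0.32,-0.05,0,0,0,0],[-0.675,0.487,-0.05,0,0,0,0],[-0.675,0.487,-0.05,0,0,0,0]]' |grep ee; python3 -m handwheel '[[-0.2,0.15,0,0,0,0,0],[-0.45,0.32,0,0,0,0,0],[-0.675,0.487,0,0,0,0,0],[-0.675,0.487,0,0,0,0,0],[-0.675,0.487,0,0,0,0,0]]'|egrep 'ee'; python3 -m handwheel '[[0,0,0,0,0,0,0],[0,0,0,0,0,0,0],[0,0,0,0,0,0,0]]' |egrep 'ee|wrist|open|fing'
python3 - <<'E'
from h import *
np.set_printoptions(precision=4,suppress=True)
p=shot("wrist","w7.png");s=bot.state();T=s['ee_pos'];print(T,s['tcp_rot'][:,2],s['clock'])
for r in look_for(p,'transformer')[:2]:
    b=r['bbox'];u,ax=ring(p,b,'amber'); print(r,u,ax,onz(p,u,T[2]+.013+.001))
E
```

```text
ee_pos: [0.55, 0.1206, 0.0991]
ee_pos: [0.6281, 0.1773, 0.0989]
ee_pos: [0.6301, 0.1779, 0.1011]
wrist_force: [0.5, 0.6, -2.8]
opening: 0.0536
finger_force: 64.6
[0.6303 0.178  0.1012] [ 0.0002  0.     -1.    ] 17.45
{'bbox': [235.6, 251.8, 405.3, 429.2], 'confidence': 0.95} [319.6939 340.0802] (168.69677734375, 171.07176208496094) [0.6312 0.1771 0.1152]
```

```bash
python3 -m handwheel '[[0,0,0.15,0,0,0,0],[0,0,0.3,0,0,0,0],[0,0,0.45,0,0,0,0],[0,0,0.6,0,0,0,0],[0,0,0.6,0,0,0,0]]' |egrep 'ee|wrist'; python3 -m handwheel '[[0,0,0,0,0,0,0],[0,0,0,0,0,0,0],[0,0,0,0,0,0,0]]'|egrep 'ee|wrist|open'; for i in 1 2 3; do python3 -m handwheel '[[0,0,0.02,0,0,0,0],[0,0,0.02,0,0,0,0]]'| egrep 'ee|wrist'; done
```

```text
ee_pos: [0.6279, 0.1778, 0.0257]
wrist_force: [-0.5, -0.6, -3.5]
ee_pos: [0.6313, 0.1784, 0.0301]
wrist_force: [0.6, -1.1, -3.7]
opening: 0.0539
ee_pos: [0.6302, 0.1782, 0.0265]
wrist_force: [0.2, 0.6, -2.6]
ee_pos: [0.63, 0.1782, 0.0237]
wrist_force: [0.0, 1.0, -3.5]
ee_pos: [0.6301, 0.1782, 0.0214]
wrist_force: [-0.7, 0.1, -3.0]
```

```bash
for i in 1 2 3 4; do python3 -m handwheel '[[0,0,0.01,0,0,0,0],[0,0,0.01,0,0,0,0],[0,0,0.01,0,0,0,0]]'| egrep 'ee|wrist'; done
```

```text
ee_pos: [0.6304, 0.1782, 0.0206]
wrist_force: [0.3, 0.5, -2.8]
ee_pos: [0.6304, 0.1782, 0.0194]
wrist_force: [-0.2, 0.7, -2.9]
ee_pos: [0.6304, 0.1782, 0.0181]
wrist_force: [-0.3, 0.2, -4.3]
ee_pos: [0.6304, 0.1783, 0.017]
wrist_force: [-0.1, -0.3, -3.7]
```

```bash
for i in 1 2 3; do python3 -m handwheel '[[0,0,0.008,0,0,0,0],[0,0,0.008,0,0,0,0],[0,0,0.008,0,0,0,0]]'| egrep 'ee|wrist'; done
```

```text
ee_pos: [0.6304, 0.1782, 0.016]
wrist_force: [0.0, 0.5, -3.3]
ee_pos: [0.6306, 0.1783, 0.0155]
wrist_force: [-1.1, -0.4, 1.5]
ee_pos: [0.6306, 0.1783, 0.0155]
wrist_force: [-4.0, -1.6, 5.5]
```

Contact is where it should be (TCP 0.0155). Release and rise.

```bash
python3 -m handwheel '[[0,0,-0.004,0,0,0,0.35],[0,0,-0.004,0,0,0,0.45],[0,0,-0.004,0,0,0,0.45],[0,0,-0.004,0,0,0,0.45]]'| egrep 'ee|wrist|open';python3 -m handwheel '[[0,0,-0.3,0,0,0,0.45],[0,0,-0.5,0,0,0,0.45],[0,0,-0.9,0,0,0,0.45],[0,0,-0.9,0,0,0,0.45],[0,0,-0.9,0,0,0,0.45]]'| egrep 'ee|wrist|open'
python3 -m handwheel '[[0,0,0,0,0,0,0.2],[0,0,0,0,0,0,0.2],[0,0,0,0,0,0,0.2]]'|egrep 'ee|wrist|open'
python3 - <<'E'
from h import *
np.set_printoptions(precision=4,suppress=True)
p=shot("wrist","w8.png");s=bot.state();T=s['ee_pos'];print(T,s['tcp_rot'][:,2],s['clock'])
for r in look_for(p,'transformer')[:2]:
    b=r['bbox'];u,ax=ring(p,b,'amber'); print(r,u,ax,onz(p,u,.016+.013))
t=shot('top');rs=[]
for r in look_for(t,'top_pad')[:4]:
    b=r['bbox'];X=onz(t,((b[0]+b[2])/2,(b[1]+b[3])/2),.004);print(b,X)
    if abs(X[0]-.439)+abs(X[1]+.07)<.03: u,ax=ring(t,b,'black'); print('tp',u,ax,onz(t,u,.004))
E
```

```text
ee_pos: [0.6305, 0.1782, 0.0145]
wrist_force: [-0.6, 0.4, 0.2]
opening: 0.0618
ee_pos: [0.6303, 0.1782, 0.1225]
wrist_force: [-1.0, -0.3, -1.0]
opening: 0.0618
ee_pos: [0.6298, 0.1781, 0.1215]
wrist_force: [-0.1, -0.7, -0.9]
opening: 0.0515
[0.63   0.1781 0.1218] [-0.0012 -0.0002 -1.    ] 23.425
{'bbox': [272.5, 195.0, 371.8, 297.7], 'confidence': 0.65} [319.6723 248.4883] (95.27734375, 98.0458755493164) [0.6315 0.1772 0.029 ]
[311.2, 275.9, 334.7, 294.2] [ 0.4444 -0.0678  0.004 ]
tp [323.3733 284.9625] (16.07196807861328, 16.444185256958008) [ 0.4446 -0.0687  0.004 ]
[352.6, 304.3, 371.6, 323.7] [ 0.3853 -0.1506  0.004 ]
[294.4, 320.5, 314.9, 342.0] [ 0.348  -0.0313  0.004 ]
```

View pics/w8.png

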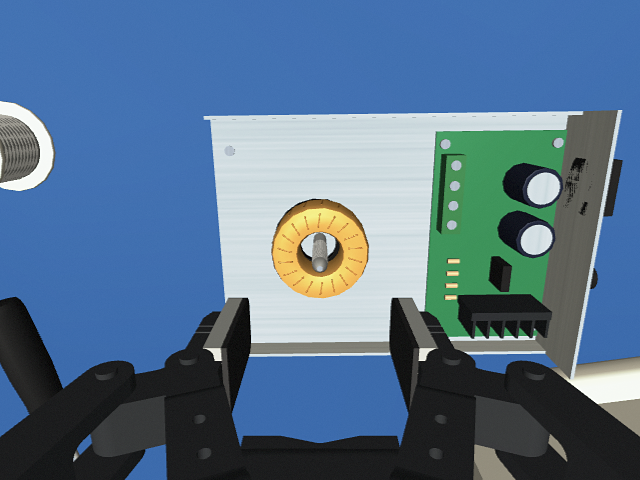

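The transformer sits flat at (320,248) with the stud in the middle of its bore. Next is the black top_pad, at about (0.444, -0.069).

```bash
for i in 1 2 3; do python3 -m handwheel '[[0.25,-0.34,0,0,0,0,0.2],[0.517,-0.687,0,0,0,0,0.2],[0.517,-0.687,0,0,0,0,0.2]]' |grep ee; done; python3 -m handwheel '[[0,0,0,0,0,0,0.2],[0,0,0,0,0,0,0.2],[0,0,0,0,0,0,0.2]]'|egrep 'ee|open'
python3 - <<'E'
from h import *
np.set_printoptions(precision=4,suppress=True)
p=shot("wrist","w9.png");s=bot.state();T=s['ee_pos'];print(T,s['tcp_rot'][:,2],s['clock'])
t=shot('top')
for r in look_for(p,'top_pad')[:4]:
    b=r['bbox'];X=onz(p,((b[0]+b[2])/2,(b[1]+b[3])/2),.004);print(b,X)
    if abs(X[0]-.444)+abs(X[1]+.068)<.03: u,ax=ring(p,b,'black'); print('tp',u,ax,onz(p,u,.004), tri([ray(p,u),ray(t,(323.37,284.96))]))
E
```

```text
ee_pos: [0.5654, 0.0936, 0.1214]
ee_pos: [0.5051, 0.0119, 0.1224]
ee_pos: [0.4445, -0.0705, 0.123]
ee_pos: [0.4453, -0.0684, 0.1227]
opening: 0.0512
[ 0.4451 -0.0685  0.1226] [ 0.0002  0.0001 -1.    ] 25.125
[342.9, 44.0, 413.0, 115.1] [ 0.3524 -0.0358  0.004 ]
[159.9, 109.4, 228.9, 179.8] [ 0.3898 -0.1454  0.004 ]
[292.3, 200.0, 351.1, 261.6] [ 0.4435 -0.0681  0.004 ]
tp [319.896  230.2397] (59.64305114746094, 59.99432373046875) [ 0.4431 -0.0692  0.004 ] [ 0.4451 -0.0689 -0.0033]
```

View pics/w9.png

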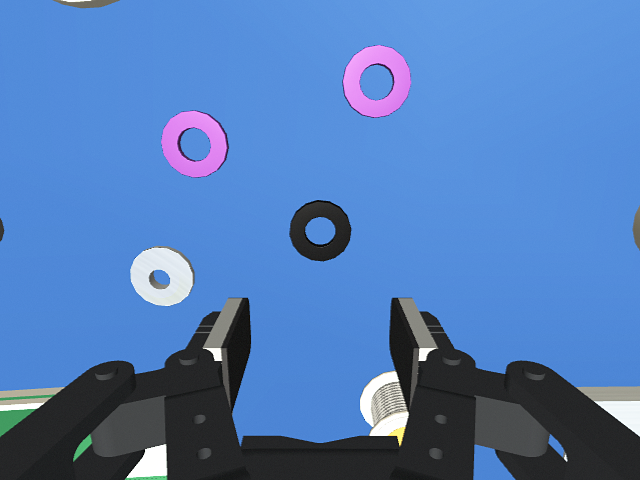

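w9 shows the black top_pad at (320,230), purple look-alikes at (195,144) and (377,81), and the grey clamp plate at (162,276). The black one is taken.

```bash
python3 -m handwheel '[[0.025,0.002,0.4,0,0,0,0.1],[0.025,0.002,0.8,0,0,0,0.1],[0.025,0.002,0.9,0,0,0,0.1],[0.025,0.002,0.9,0,0,0,0.1],[0.025,0.002,0.9,0,0,0,0.1]]' 40|egrep 'ee|wrist|open'; for i in 1 2 3 4; do python3 -m handwheel '[[0,0,0.022,0,0,0,0.1],[0,0,0.022,0,0,0,0.1]]'|egrep 'ee|wrist|open'; done
```

```text
ee_pos: [0.4435, -0.0696, 0.0164]
wrist_force: [0.6, -0.2, 0.4]
opening: 0.0469
ee_pos: [0.4422, -0.0692, 0.0128]
wrist_force: [0.0, 0.8, -0.2]
opening: 0.0471
ee_pos: [0.4413, -0.0689, 0.0092]
wrist_force: [1.0, 0.2, 0.7]
opening: 0.047
ee_pos: [0.4412, -0.0689, 0.0064]
wrist_force: [0.3, 0.4, -0.0]
opening: 0.0469
ee_pos: [0.4412, -0.0689, 0.0038]
wrist_force: [0.8, 0.4, -0.1]
opening: 0.0468
```

```bash
for i in 1 2 3; do python3 -m handwheel '[[0,0,0.015,0,0,0,0.1],[0,0,0.015,0,0,0,0.1],[0,0,0.015,0,0,0,0.1]]'|egrep 'ee|wrist'; done; python3 -m handwheel '[[0,0,0,0,0,0,-0.2],[0,0,0,0,0,0,-0.2],[0,0,0,0,0,0,-0.2],[0,0,0,0,0,0,-0.2],[0,0,0,0,0,0,-0.2]]' 30|egrep 'ee|wrist|open|fing'
```

```text
ee_pos: [0.4415, -0.069, 0.0022]
wrist_force: [0.2, -0.9, 0.4]
ee_pos: [0.4414, -0.069, 0.0004]
wrist_force: [-1.3, -0.8, 0.0]
ee_pos: [0.4415, -0.069, -0.0014]
wrist_force: [-0.4, 0.1, -0.2]
ee_pos: [0.4416, -0.0691, -0.001]
wrist_force: [-1.0, 0.7, 5.5]
opening: 0.0375
finger_force: 29.9
```

```bash
python3 -m handwheel '[[0,0,-0.2,0,0,0,-0.2],[0,0,-0.5,0,0,0,-0.2],[0,0,-0.95,0,0,0,-0.2],[0,0,-0.95,0,0,0,-0.2],[0,0,-0.95,0,0,0,-0.2]]'|egrep 'ee|wrist|open|fing';python3 -m handwheel '[[0,0,0,0,0,0,-0.2],[0,0,0,0,0,0,-0.2],[0,0,0,0,0,0,-0.2]]' |egrep 'ee'
python3 - <<'E'
from h import *
np.set_printoptions(precision=4,suppress=True)
p=shot("wrist","w10.png");s=bot.state();T=s['ee_pos'];print(T,s['tcp_rot'][:,2],s['clock'],s['opening'])
u0=proj(p,T+[.0015,-.0009,.005]);print(u0)
c=p['pixels'][int(u0[1])-45:int(u0[1])+45,270:370]; k=((c[...,2]>c[...,0].astype(int)+25)).astype(np.uint8)
n,l,st,ce=cv2.connectedComponentsWithStats(k)
for i in range(1,n):
    if st[i,4]>200: u=ce[i]+[270,int(u0[1])-45]; print(st[i],u,onz(p,u,T[2]+.004)-T)
E
```

```text
ee_pos: [0.4411, -0.0689, 0.1122]
wrist_force: [-0.5, 0.5, -0.6]
opening: 0.0378
finger_force: 30.2
ee_pos: [0.4408, -0.0688, 0.1117]
[ 0.441  -0.0689  0.1119] [-0.0014  0.0004 -1.    ] 29.65 0.0378752750050715
[319.3273 329.3217]
[  0   0  20  24 207] [275.6618 291.087 ] [-0.0129 -0.0163  0.004 ]
[  23   22   54   43 1770] [319.7898 326.7661] [ 0.001  -0.0007  0.004 ]
[  0  64  27  26 270] [277.5148 365.8926] [ 0.0172 -0.0165  0.004 ]
[ 75  65  25  25 261] [361.5977 366.0651] [0.0172 0.0149 0.004 ]
```

```bash
for i in 1 2 3; do python3 -m handwheel '[[-0.25,0.34,0,0,0,0,-0.2],[-0.525,0.686,0,0,0,0,-0.2],[-0.525,0.686,0,0,0,0,-0.2]]' |grep ee; done; python3 -m handwheel '[[0,0,0,0,0,0,-0.2],[0,0,0,0,0,0,-0.2],[0,0,0,0,0,0,-0.2],[0,0,0,0,0,0,-0.2]]'|egrep 'ee|open'
python3 - <<'E'
from h import *
np.set_printoptions(precision=4,suppress=True)
p=shot("wrist","w11.png");s=bot.state();T=s['ee_pos'];print(T,s['tcp_rot'][:,2],s['clock'],s['opening'])
E
```

```text
ee_pos: [0.5065, 0.0154, 0.113]
ee_pos: [0.5687, 0.0971, 0.1127]
ee_pos: [0.6311, 0.1788, 0.1123]
ee_pos: [0.63, 0.1775, 0.1128]
opening: 0.0374
[0.6301 0.1776 0.1128] [ 0.0001 -0.     -1.    ] 31.325 0.03758921226308254
```

```bash
python3 -m handwheel '[[0,0.003,0.1,0,0,0,-0.2],[0,0.003,0.2,0,0,0,-0.2],[0,0.003,0.3,0,0,0,-0.2],[0,0.003,0.3,0,0,0,-0.2],[0,0.003,0.3,0,0,0,-0.2]]'|egrep 'ee|wrist'; for i in 1 2 3; do python3 -m handwheel '[[0,0,0.04,0,0,0,-0.2],[0,0,0.08,0,0,0,-0.2],[0,0,0.08,0,0,0,-0.2]]'|egrep 'ee|wrist'; done
```

```text
ee_pos: [0.6304, 0.1785, 0.0764]
wrist_force: [-0.1, -0.6, -1.2]
ee_pos: [0.6298, 0.1784, 0.0664]
wrist_force: [0.7, 0.0, -0.6]
ee_pos: [0.6297, 0.1784, 0.0566]
wrist_force: [0.8, 0.5, -0.0]
ee_pos: [0.6297, 0.1784, 0.047]
wrist_force: [-0.5, -0.2, 0.6]
```

```bash
for i in 1 2 3; do python3 -m handwheel '[[0,0,0.012,0,0,0,-0.2],[0,0,0.012,0,0,0,-0.2],[0,0,0.012,0,0,0,-0.2]]'|egrep 'ee|wrist'; done
```

```text
ee_pos: [0.6304, 0.1785, 0.0465]
wrist_force: [0.3, -0.3, -0.3]
ee_pos: [0.6303, 0.1785, 0.0449]
wrist_force: [0.6, 0.0, -0.3]
ee_pos: [0.6302, 0.1785, 0.0434]
wrist_force: [-0.2, 0.1, 0.1]
```

```bash
python3 -m handwheel '[[0,0,0.011,0,0,0,-0.2],[0,0,0.011,0,0,0,-0.2],[0,0,0.011,0,0,0,-0.2],[0,0,0.011,0,0,0,-0.2]]'|egrep 'ee|wrist';  python3 -m handwheel '[[0,0,0,0,0,0,0.1],[0,0,0,0,0,0,0.1],[0,0,0,0,0,0,0.1],[0,0,0,0,0,0,0.1]]'|egrep 'ee|wrist|open'; python3 -m handwheel '[[0,0,-0.15,0,0,0,0.1],[0,0,-0.4,0,0,0,0.1],[0,0,-0.65,0,0,0,0.1],[0,0,-0.65,0,0,0,0.1]]'|egrep 'ee|wrist'; python3 -m handwheel '[[0,0,0,0,0,0,0.2],[0,0,0,0,0,0,0.2],[0,0,0,0,0,0,0.2]]'|egrep 'ee|open'
python3 - <<'E'
from h import *
np.set_printoptions(precision=4,suppress=True)
p=shot("wrist","w12.png");s=bot.state();T=s['ee_pos'];print(T,s['tcp_rot'][:,2],s['clock'],s['opening'])
for r in look_for(p,'top_pad')[:2]:
    b=r['bbox'];u,ax=ring(p,b,'black'); print(r,u,ax,onz(p,u,.045))
print(proj(p,[.631,.1773,.065]),proj(p,[.631,.1773,.045]))
a=p['pixels'][180:340,240:400,::-1]; cv2.imwrite('pics/w12c.png',cv2.resize(a,None,fx=3.5,fy=3.5))
t=shot('top','top2.png')
for r in look_for(t,'clamp_plate')[:3]:
    b=r['bbox'];u,ax=ring(t,b,'grey'); print(r,u,ax,onz(t,u,.004))
E
```

```text
ee_pos: [0.6303, 0.1785, 0.0422]
wrist_force: [-1.1, 0.1, 0.0]
ee_pos: [0.6303, 0.1785, 0.0422]
wrist_force: [0.5, 0.9, 0.7]
opening: 0.0468
ee_pos: [0.6336, 0.1791, 0.1255]
wrist_force: [0.7, -0.4, -0.4]
ee_pos: [0.6293, 0.1783, 0.1186]
opening: 0.0511
[0.6295 0.1783 0.1189] [-0.0022 -0.0004 -1.    ] 36.125 0.05068665744493728
{'bbox': [284.3, 226.2, 358.1, 296.5], 'confidence': 0.82} [320.0981 260.8236] (70.23114013671875, 71.40078735351562) [0.632  0.1776 0.045 ]
[319.5178 272.0001] [319.5693 259.0365]
{'bbox': [365.1, 261.2, 384.1, 280.7], 'confidence': 0.49} [372.9848 270.7237] (18.609540939331055, 18.848548889160156) [ 0.4763 -0.1735  0.004 ]
{'bbox': [198.4, 187.5, 217.8, 201.6], 'confidence': 0.23} [206.9953 193.5084] (38.70866394042969, 45.40495681762695) [0.6409 0.1898 0.004 ]
```

The top pad sits at (0.632, 0.1776), flat over the stud. Now the clamp plate, at about (0.476, -0.1735).

```bash
for i in 1 2 3; do python3 -m handwheel '[[0.2,-0.47,0,0,0,0,0.2],[0.427,-0.977,0,0,0,0,0.2],[0.427,-0.977,0,0,0,0,0.2],[0.427,-0.977,0,0,0,0,0.2]]' |grep ee; done; python3 -m handwheel '[[0,0,0,0,0,0,0.2],[0,0,0,0,0,0,0.2],[0,0,0,0,0,0,0.2]]'|egrep 'ee|open'
python3 - <<'E'
from h import *
np.set_printoptions(precision=4,suppress=True)
p=shot("wrist","w13.png");s=bot.state();T=s['ee_pos'];print(T,s['tcp_rot'][:,2],s['clock'])
for r in look_for(p,'clamp_plate')[:4]:
    b=r['bbox'];X=onz(p,((b[0]+b[2])/2,(b[1]+b[3])/2),.004);print(b,r['confidence'],X)
    if abs(X[0]-.476)+abs(X[1]+.1735)<.03: u,ax=ring(p,b,'grey'); print('cp',u,ax,onz(p,u,.003), tri([ray(p,u),ray(shot('top'),(372.98,270.72))]))
E
```

```text
ee_pos: [0.5795, 0.061, 0.1205]
ee_pos: [0.5291, -0.0554, 0.1206]
ee_pos: [0.478, -0.1724, 0.1203]
ee_pos: [0.4772, -0.1725, 0.1201]
opening: 0.0513
[ 0.4771 -0.1727  0.1201] [-0.0001  0.0001 -1.    ] 38.2
```

View pics/w13.png

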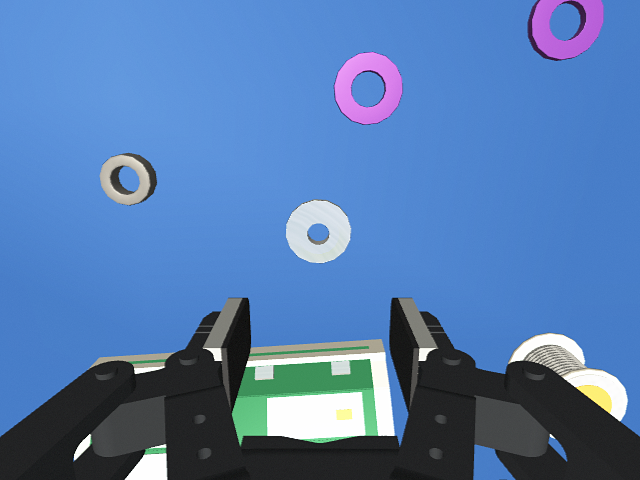

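The grey plate is at (318,231) and dome up, with its 14 mm hole at (318,233). The ferrite core at (128,180) is well clear. I'll measure the plate by colour.

```bash
python3 - <<'E'
from h import *
np.set_printoptions(precision=4,suppress=True)
p=shot("wrist");s=bot.state();T=s['ee_pos'];print(T,s['tcp_rot'][:,2],s['clock'])
u,ax=ring(p,[285,200,352,264],'grey'); print('cp',u,ax,onz(p,u,.003)-T, tri([ray(p,u),ray(shot('top'),(372.98,270.72))]))
E
```

```text
[ 0.477  -0.173   0.1202] [ 0.  0. -1.] 38.3
cp [318.6345 231.0697] (62.74937438964844, 64.03553771972656) [-0.002  -0.0014 -0.1172] [ 0.4774 -0.1745 -0.0062]
```

```bash
python3 -m handwheel '[[0.025,-0.005,0.4,0,0,0,0.13],[0.025,-0.005,0.8,0,0,0,0.13],[0.025,-0.005,0.88,0,0,0,0.13],[0.025,-0.005,0.88,0,0,0,0.13],[0.025,-0.005,0.88,0,0,0,0.13]]' 40|egrep 'ee|wrist|open'; for i in 1 2 3 4; do python3 -m handwheel '[[0,0,0.022,0,0,0,0.13],[0,0,0.022,0,0,0,0.13]]'|egrep 'ee|wrist'; done
```

```text
ee_pos: [0.4758, -0.175, 0.0167]
wrist_force: [-0.4, -0.1, 0.6]
opening: 0.0481
ee_pos: [0.4745, -0.1743, 0.0129]
wrist_force: [0.5, 0.1, -0.6]
ee_pos: [0.4736, -0.1738, 0.0091]
wrist_force: [-0.5, 0.2, -0.6]
ee_pos: [0.4735, -0.1738, 0.0063]
wrist_force: [-0.5, -0.6, 0.3]
ee_pos: [0.4736, -0.1738, 0.0037]
wrist_force: [0.3, 0.3, 0.6]
```

```bash
for i in 1 2 3; do python3 -m handwheel '[[0,0,0.015,0,0,0,0.13],[0,0,0.015,0,0,0,0.13],[0,0,0.015,0,0,0,0.13]]'|egrep 'ee|wrist'; done; python3 -m handwheel '[[0,0,0,0,0,0,-0.15],[0,0,0,0,0,0,-0.15],[0,0,0,0,0,0,-0.15],[0,0,0,0,0,0,-0.15],[0,0,0,0,0,0,-0.15]]' 40|egrep 'ee|wrist|open|fing'; python3 -m handwheel '[[0,0,-0.2,0,0,0,-0.15],[0,0,-0.5,0,0,0,-0.15],[0,0,-0.98,0,0,0,-0.15],[0,0,-0.98,0,0,0,-0.15],[0,0,-0.98,0,0,0,-0.15]]'|egrep 'ee|wrist|open|fing';python3 -m handwheel '[[0,0,0,0,0,0,-0.15],[0,0,0,0,0,0,-0.15],[0,0,0,0,0,0,-0.15]]' |egrep 'ee'
python3 - <<'E'
from h import *
np.set_printoptions(precision=4,suppress=True)
p=shot("wrist","w14.png");s=bot.state();T=s['ee_pos'];print(T,s['tcp_rot'][:,2],s['clock'],s['opening'])
u0=proj(p,T+[.0015,-.0009,.009]);print(u0)
c=p['pixels'][int(u0[1])-40:int(u0[1])+40,280:360]; k=((c[...,2]>c[...,0].astype(int)+60)).astype(np.uint8)
n,l,st,ce=cv2.connectedComponentsWithStats(k)
for i in range(1,n):
    if st[i,4]>60: u=ce[i]+[280,int(u0[1])-40]; print(st[i],u,onz(p,u,T[2]+.0055)-T)
for r in look_for(p,'clamp_plate')[:2]: print(r)
E
```

```text
ee_pos: [0.4738, -0.174, 0.0022]
wrist_force: [0.2, 0.3, -0.7]
ee_pos: [0.4738, -0.1739, 0.0004]
wrist_force: [-0.1, -0.2, -0.1]
ee_pos: [0.4738, -0.174, -0.0014]
wrist_force: [0.1, -1.1, 0.1]
ee_pos: [0.4739, -0.174, -0.0008]
wrist_force: [-1.3, 0.2, 5.2]
opening: 0.0393
finger_force: 39.7
ee_pos: [0.4735, -0.1738, 0.1159]
wrist_force: [-0.3, -0.3, -1.5]
opening: 0.0392
finger_force: 40.4
ee_pos: [0.4732, -0.1737, 0.1152]
[ 0.4734 -0.1737  0.1154] [-0.0013  0.0007 -1.    ] 42.775 0.039115306889172884
[319.313  334.7688]
[ 22  22  36  23 620] [319.6952 327.0435] [ 0.0003 -0.0008  0.0055]
{'bbox': [264.9, 269.9, 370.6, 381.3], 'confidence': 0.82}
```

```bash
python3 - <<'E'
from h import *
np.set_printoptions(precision=4,suppress=True)
p=shot("wrist");s=bot.state();T=s['ee_pos'];z0=T[2]+.001
c=p['pixels'].astype(int)
col=c[255:400:1,318:322].mean(1); print([(255+i,*map(int,v)) for i,v in enumerate(col) if i%2==0 or 50<i<100])
for X in ([-.021,0,0],[.021,0,.005],[-.007,0,.009],[.007,0,.009],[.007,0,.0]): print(X,proj(p,[T[0]+X[0],T[1]-.0008,z0+X[2]]))
E
```

```text
[(255, 84, 138, 212), (257, 83, 137, 211), (259, 82, 137, 211), (261, 83, 136, 210), (263, 82, 136, 210), (265, 82, 136, 210), (267, 82, 136, 210), (269, 81, 137, 215), (271, 132, 128, 117), (273, 130, 128, 122), (275, 220, 230, 223), (277, 220, 229, 236), (279, 218, 226, 234), (281, 216, 225, 232), (283, 214, 224, 231), (285, 210, 221, 229), (287, 211, 222, 229), (289, 215, 224, 232), (291, 218, 226, 234), (293, 220, 228, 235), (295, 218, 226, 234), (297, 217, 226, 233), (299, 215, 224, 232), (301, 215, 223, 232), (303, 214, 223, 231), (305, 211, 221, 229), (306, 211, 221, 229), (307, 210, 220, 229), (308, 210, 220, 228), (309, 211, 221, 229), (310, 214, 222, 231), (311, 215, 224, 232), (312, 217, 225, 233), (313, 216, 224, 232), (314, 216, 225, 232), (315, 222, 229, 232), (316, 93, 143, 207), (317, 72, 128, 204), (318, 76, 130, 205), (319, 77, 130, 205), (320, 76, 129, 205), (321, 76, 129, 205), (322, 75, 130, 205), (323, 76, 130, 205), (324, 75, 130, 204), (325, 75, 129, 203), (326, 76, 130, 204), (327, 75, 129, 203), (328, 75, 129, 204), (329, 75, 129, 203), (330, 75, 128, 203), 
[... 489 characters left out ...]
2, 230), (354, 211, 222, 230), (355, 212, 221, 230), (357, 212, 222, 230), (359, 211, 221, 229), (361, 211, 221, 229), (363, 213, 223, 231), (365, 215, 224, 234), (367, 214, 224, 219), (369, 216, 224, 220), (371, 216, 224, 221), (373, 216, 225, 221), (375, 215, 223, 224), (377, 204, 221, 222), (379, 59, 145, 88), (381, 61, 146, 90), (383, 60, 145, 90), (385, 61, 145, 90), (387, 61, 145, 90), (389, 62, 146, 91), (391, 61, 145, 90), (393, 62, 146, 91), (395, 61, 144, 89), (397, 60, 145, 89), (399, 61, 145, 90)]
[-0.021, 0, 0] [319.7233 266.3447]
[0.021, 0, 0.005] [319.4962 377.5083]
[-0.007, 0, 0.009] [319.6414 313.6551]
[0.007, 0, 0.009] [319.5639 349.7957]
[0.007, 0, 0.0] [319.5728 337.0098]
```

Plate offset from the TCP is (+0.6, -0.8) mm, so the target TCP is (0.6304, 0.1781).

```bash
for i in 1 2 3; do python3 -m handwheel '[[-0.2,0.47,0,0,0,0,-0.15],[-0.436,0.977,0,0,0,0,-0.15],[-0.436,0.977,0,0,0,0,-0.15],[-0.436,0.977,0,0,0,0,-0.15]]' |grep ee; done; python3 -m handwheel '[[0,0,0,0,0,0,-0.15],[0,0,0,0,0,0,-0.15],[0,0,0,0,0,0,-0.15],[0,0,0,0,0,0,-0.15],[0,0,0,0,0,0,-0.15]]'|egrep 'ee|open'
python3 - <<'E'
from h import *
np.set_printoptions(precision=4,suppress=True)
p=shot("wrist","w15.png");s=bot.state();T=s['ee_pos'];print(T,s['tcp_rot'][:,2],s['clock'],s['opening'])
E
```

```text
ee_pos: [0.526, -0.0565, 0.1161]
ee_pos: [0.5778, 0.0593, 0.1159]
ee_pos: [0.6299, 0.1758, 0.1156]
ee_pos: [0.6305, 0.1778, 0.1163]
opening: 0.0388
[0.6305 0.1779 0.1163] [ 0.0001 -0.     -1.    ] 45.05 0.03913836740682466
```

```bash
python3 -m handwheel '[[0,0,0.1,0,0,0,-0.15],[0,0,0.2,0,0,0,-0.15],[0,0,0.3,0,0,0,-0.15],[0,0,0.3,0,0,0,-0.15],[0,0,0.3,0,0,0,-0.15]]'|egrep 'ee|wrist'; python3 -m handwheel '[[0,0,0.04,0,0,0,-0.15],[0,0,0.04,0,0,0,-0.15],[0,0,0.04,0,0,0,-0.15],[0,0,0.04,0,0,0,-0.15]]'|egrep 'ee|wrist'; for i in 1 2 3; do python3 -m handwheel '[[0,0,0.03,0,0,0,-0.15],[0,0,0.03,0,0,0,-0.15],[0,0,0.03,0,0,0,-0.15]]'|egrep 'ee|wrist'; done
```

```text
ee_pos: [0.6306, 0.1779, 0.0801]
wrist_force: [0.1, -0.5, 0.2]
ee_pos: [0.6307, 0.1779, 0.0757]
wrist_force: [0.5, 0.3, -0.8]
ee_pos: [0.6304, 0.1778, 0.0717]
wrist_force: [-0.1, 0.1, -1.4]
ee_pos: [0.6305, 0.1779, 0.0681]
wrist_force: [-0.5, 1.4, -0.5]
ee_pos: [0.6305, 0.1779, 0.0645]
wrist_force: [-0.2, 1.1, -0.3]
```

```bash
for i in 1 2 3 4; do python3 -m handwheel '[[0,0,0.03,0,0,0,-0.15],[0,0,0.03,0,0,0,-0.15],[0,0,0.03,0,0,0,-0.15]]'|egrep 'ee|wrist'; done
```

```text
ee_pos: [0.6305, 0.1779, 0.0609]
wrist_force: [-0.1, -0.5, -1.1]
ee_pos: [0.6304, 0.1779, 0.0573]
wrist_force: [0.7, 0.6, 0.1]
ee_pos: [0.6304, 0.1779, 0.0537]
wrist_force: [-0.6, -0.8, -0.1]
ee_pos: [0.6304, 0.1779, 0.0501]
wrist_force: [-0.2, 0.4, -0.1]
```

The plate is over the stud without contact. Last 2 mm, then release.

```bash
python3 -m handwheel '[[0,0,0.016,0,0,0,-0.15],[0,0,0.016,0,0,0,-0.15],[0,0,0.016,0,0,0,-0.15],[0,0,0.016,0,0,0,-0.15]]'|egrep 'ee|wrist'; python3 -m handwheel '[[0,0,0,0,0,0,0.15],[0,0,0,0,0,0,0.15],[0,0,0,0,0,0,0.15],[0,0,0,0,0,0,0.15]]'|egrep 'ee|wrist|open'; python3 -m handwheel '[[0,0,-0.15,0,0,0,0.15],[0,0,-0.4,0,0,0,0.15],[0,0,-0.65,0,0,0,0.15],[0,0,-0.65,0,0,0,0.15]]'|egrep 'ee|wrist'; python3 -m handwheel '[[0,0,0,0,0,0,0.2],[0,0,0,0,0,0,0.2],[0,0,0,0,0,0,0.2]]'|egrep 'ee|open'
python3 - <<'E'
from h import *
np.set_printoptions(precision=4,suppress=True)
p=shot("wrist","w16.png");s=bot.state();T=s['ee_pos'];print(T,s['clock'])
c=p['pixels'].astype(int)
print('pred centre, left,right,-x edge,+x edge',*[proj(p,np.add([.631,.1773,0],X)) for X in ([0,0,.051],[0,-.021,.051],[0,.021,.051],[-.021,0,.048],[.021,0,.053])])
for r in look_for(p,'clamp_plate')[:2]: print(r)
col=c[225:310,316:324].mean((1)); print([(225+i,*map(int,v)) for i,v in enumerate(col)][::3])
v=int(proj(p,[.631,.1773,.053])[1]); print(v,[(270+i,*map(int,x)) for i,x in enumerate(c[v-1:v+2,270:370].mean(0))][::3])
E
```

```text
ee_pos: [0.6306, 0.1779, 0.0483]
wrist_force: [0.5, -0.5, -0.4]
ee_pos: [0.6306, 0.1779, 0.0484]
wrist_force: [0.6, -0.8, 0.2]
opening: 0.0492
ee_pos: [0.6338, 0.1785, 0.1316]
wrist_force: [0.8, -0.4, -0.2]
ee_pos: [0.6295, 0.1777, 0.1247]
opening: 0.0515
[0.6297 0.1777 0.125 ] 50.725
pred centre, left,right,-x edge,+x edge [320.6732 258.5342] [281.8808 258.4488] [359.4685 258.6196] [320.7699 219.4571] [320.5772 295.862 ]
{'bbox': [283.9, 221.6, 356.7, 297.4], 'confidence': 0.73}
[(225, 195, 207, 221), (228, 186, 197, 208), (231, 182, 193, 205), (234, 186, 197, 208), (237, 187, 198, 210), (240, 185, 196, 208), (243, 182, 192, 204), (246, 182, 193, 204), (249, 183, 194, 205), (252, 150, 149, 141), (255, 150, 148, 141), (258, 123, 122, 116), (261, 147, 147, 139), (264, 166, 165, 157), (267, 170, 177, 183), (270, 84, 81, 75), (273, 107, 106, 100), (276, 183, 189, 192), (279, 181, 192, 203), (282, 181, 192, 203), (285, 183, 193, 205), (288, 184, 196, 188), (291, 185, 196, 191), (294, 182, 194, 193), (297, 213, 223, 226), (300, 209, 221, 224), (303, 212, 223, 226), (306, 213, 223, 227), (309, 213, 223, 227)]
259 [(270, 212, 223, 228), (273, 204, 211, 211), (276, 244, 191, 92), (279, 240, 191, 94), (282, 220, 197, 144), (285, 180, 191, 202), (288, 179, 189, 201), (291, 179, 189, 200), (294, 181, 192, 202), (297, 181, 192, 203), (300, 181, 192, 203), (303, 179, 189, 201), (306, 180, 190, 202), (309, 91, 72, 44), (312, 57, 52, 43), (315, 118, 118, 111), (318, 134, 134, 128), (321, 134, 133, 127), (324, 114, 113, 108), (327, 111, 110, 105), (330, 59, 45, 25), (333, 183, 193, 205), (336, 183, 194, 204), (339, 181, 191, 203), (342, 182, 193, 205), (345, 184, 196, 201), (348, 186, 197, 203), (351, 190, 201, 208), (354, 185, 196, 204), (357, 184, 198, 212), (360, 230, 167, 80), (363, 242, 187, 91), (366, 231, 166, 79), (369, 214, 225, 230)]
```

All four parts are over the stud. The plate's edges match the prediction for a flat plate at z=48 mm to within about 1 mm, and the gripper is clear.

```bash
python3 -c "
from cell import ticket
print(ticket.close_job())"
```

```text
the job is handed in; nothing more can be done
None
```

I stacked the base pad, transformer, top pad and clamp plate over the stud and handed the job in at about 51 s. My last camera measurements put each part within about 2 mm of the stud's axis, and no verdict was returned at hand-in.

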